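# Try the fit of a double-lidded box

### The arm

A 6-joint arm with a two-finger parallel gripper is mounted at the origin on a cart in front of the work surface, level with it; the furniture and walls round the work are solid. World frame = base frame: x ahead of the robot, y to its left, z up, the work surface at z = 0. Lengths are in mm, angles in degrees, forces in N, time in s.
With the tool pointing down it reaches from about 350 to 850 mm from the base axis. Payload 8.1 kg.
Tool frame: the origin (TCP) lies midway between the tips of the shut fingers; the grasp point (between the pads) lies grip_depth behind it (grip_depth is the distance from the TCP to the grasp point, in mm); z points along the fingers, y is the line along which they close (so a half turn about z gives the same grasp; the last joint's range is limited). The gripper opens to 85 mm and grips with 20 to 120 N. Pads are 22 mm wide; open, the fingers measure 114 mm over their backs; the gripper's body (76 mm by 85 mm) begins 54 mm behind the grasp point. The pads swing forward as they close: fully open they stand 13 mm farther back than shut.
Start: joints at [66.096, 7.471, 85.268, -0, 87.261, -4.893], TCP at [195.426, 567.287, 231.292] pointing down, gripper open.
Joint ranges: [-169.43, 169.43], [-51.17, 129.36], [1.28, 143.12], [-76.62, 256.62], [0, 156.53], [-152.29, 152.29]. Speed limits (degrees/s): [136.94, 136.94, 159.86, 180, 180, 180].

### API

Orientations are given as [roll, pitch, yaw] about the fixed x, y, z axes, in that order (R = Rz(yaw) Ry(pitch) Rx(roll)).
In Python, from bench import sense, snapshot, hand_in, grip_depth gives the robot as it stands. The module is installed in compiled form; this text tells all that it offers.
- The arm moves only by the tool apply_moves, never from a script. Its argument "series" is text: rows parted by semicolons, each of 5 numbers parted by spaces: the shift along the tool's x, y, z each as a share of 0.3 m, from -1 to 1, then the turn about the tool's z as a share of 2 rad, from -1 to 1, then the gripper's target within -1 to 1 (shut at 1, half-way at 0, fully open at -1). In form: tx ty tz twist gripper; .... A call has 1 to 5 rows; each row shifts and turns the commanded pose from where the row before left it, along the tool's axes as they then stand; what a row does not reach is not made up. A row lasts 1/12 s, in which the tool goes at most 41.7 mm and 7.16 degrees, less where a joint would pass 70% of its speed; a pose out of reach is approached as far as the arm can. A call with a number of a shift or a turn outside -1 to 1 is refused whole. A call with a gripper value outside its range is refused whole. The fingers move at their own pace and stop on an object; "squeeze" is the grip in N (left out, the last holds). Time passes only in rows, so rows that do not move let the fingers close. It gives the time, the measured TCP pose, the force, the opening and the grip force at its end, in the units of the state.
- sense(): the state, without advancing time (a new reading comes with each control period).
- snapshot(name): name is "scene" or "top" or "wrist"; returns a dict with "frame" (400x640x3 uint8, blue, green, red), "depth" (400x640 float32, mm along the optical axis (not along the pixel's ray), 0 where there is no reading), "intrinsics" (3x3 intrinsics, pixels), "extrinsics" (4x4, takes a point from camera to world coordinates); the wrist camera has in their place "tool_from_camera" (4x4, takes a point from camera to tool coordinates, whose origin is the TCP and whose axes are the flange's). Camera axes: x right, y down, z forward; pixel columns grow to the right and rows downward; lengths in mm; the calibration is good to about 2 mm. A picture is of the moment at which its call begins: read the wrist's pose just before it.
- hand_in(): hands the job in; it is judged then, once.
The state is a dict: "time": time; "joint_pos": joint angles; "qd": joint speeds; "joint_efforts": joint torques, N m; "tool_pos": TCP position; "tcp_rot": TCP orientation; "ft_force": force on the tool from outside, world axes, zero at the start; "wrist_torque": the same for the moment, N m; "finger_gap": finger opening in mm; "grip_force": force on a finger pad.
Only numpy, scipy, OpenCV 4.12 (cv2) and the standard library are available. Lean on these libraries where they do the work, as an engineer would, in place of code of your own. Each camera call takes 0.05 s, during which the arm holds its last target. There are 200 camera calls.

### The job

Try the fit of the new double-lidded wooden box: pick up the two nested lids together by the inner lid's upright pull, lower them gently as a pair onto the open box until both lids are fully home, and let go of the pull. Then take the outer lid alone by its collar and draw it steadily straight up, leaving the inner lid seated in the box the whole time, and finish still holding the outer lid level in the gripper, well clear above the pull. Do not shove or tip the box or disturb the tools lying about.

Things in the scene. Friction and masses are not known exactly. Their poses are not given: they have to be found in the camera images.
- box: Open-topped box of pale wood with finger-jointed corners, loose, 0.7 kg, 96 (x) x 120 (y) x 70 mm (z). Origin: centre of its underside, z up. Walls 9 mm, rim rounded (radius 4.5 mm); opening 78 x 102 mm; an inner ledge all round, its top 56 mm above the underside, carries the inner lid; the rim carries the outer lid.
- outer_lid: Outer lid, pale wood, 0.26 kg, 115 (x) x 139 (y) mm: 8 mm plate (14 to 22 mm above origin) with a 14 mm skirt that goes outside the box walls, 2.5 mm play a side. Origin: centre of the skirt's lower edge. At the start it stands on the bench over the inner lid. Fully home on the rim its origin is 56 mm above the box's, axes parallel to the box's (either way round).
- inner_lid: Inner lid: pale wood panel 74 (x) x 98 (y) x 8 mm, 0.12 kg, with an upright pull in the middle. Origin: centre of the panel's underside. At the start it lies on the bench nested under the outer lid. Fully home on the ledge its origin is 56 mm above the box's, 2 mm play a side, either way round. Lowered as a pair, the outer lid meets the rim first, the inner lid then goes 6 mm further.
- pull_top (a point): Top centre of the inner lid's pull, 66 mm above that lid's origin, same axes. Pull: 18 (x) x 36 (y) mm, 58 mm tall above the panel, top half-round (radius 9 mm); it stands up through the outer lid's slot, 26 mm out of the collar; grip it there across x. Lifted by it, the inner lid rises 6 mm, then carries the outer lid, whose origin is then 6 mm below its own.
- collar_top (a point): Centre of the top plane of the outer lid's collar, on the slot's axis, 40 mm above that lid's origin, same axes. Collar: 42 (x) x 60 (y) mm, 18 mm high above the plate, round the slot of 22 (x) x 40 (y) mm that lets the inner lid's pull through with 2 mm play a side. Grip the collar across its 42 mm (x); the pull then stands 26 mm out of it between the fingers.
- pencil: Bystander, not to be disturbed: flat red carpenter's pencil, 17x171x8 mm, long axis y; origin at the centre of its underside
- sanding_block: Bystander, not to be disturbed: cork sanding block, 64x112x37 mm; origin at the centre of its underside
- block_plane: Bystander, not to be disturbed: iron block plane, 48x160x56 mm; origin at the centre of its underside
- offcut_block: Bystander, not to be disturbed: plain solid wood offcut without knob or opening, 65x90x42 mm; origin at the centre of its underside
- wedge: Bystander, not to be disturbed: small wooden wedge, 28x110x18 mm; origin at the centre of its underside
- cutter_bare: Bystander, not to be disturbed: grey steel cutter block, 72x75x26 mm; origin at the centre of its underside
- try_square: Bystander, not to be disturbed: try square with dark stock and steel blade, 225x120x17 mm; origin at the centre of its underside
- chisel_narrow: Bystander, not to be disturbed: narrow chisel, 29x275x30 mm; origin at the centre of its underside

How it is judged:
By the outcome, as a careful person would: the job done as asked, in the order asked, and still so for the second after the job is handed in, while the arm keeps its last pose, push and grip.
It also fails if it takes over 58 s, if anything falls off the work surface, if the arm or the gripper's body presses on something with over 40 N, if the wrist force passes 120 N, or if a joint passes its speed limit or range.

## Working session

There is one attempt and no reset: what is moved stays moved. The work goes in short steps, Python scripts to look and compute and a tool call to move; the robot and the scene stay as the last step left them, time stands still between calls to the robot, and variables do not carry over. Pictures are saved under pics/ and viewed, at most 10 in all, crops included, and the job is handed in when it is done.

Besides the shell and the picture viewer there is one more tool, called after "Request:" as name(argument=value, ...) on one line, values as JSON. apply_moves: Moves the arm, as the interface text tells. Its arguments: {"type":"object","properties":{"series":{"type":"string"},"squeeze":{"type":"number"}},"required":["series"]}

```bash
mkdir -p pics; cat > h.py <<'E'
import numpy as np, cv2
from bench import sense, snapshot, hand_in, grip_depth
from scipy.spatial.transform import Rotation as R
def snap(n):
    s=sense(); d=snapshot(n)
    if n=="wrist":
        T=np.eye(4); T[:3,:3]=R.from_euler('xyz',s['tcp_rot'],degrees=True).as_matrix(); T[:3,3]=s['tool_pos']
        d['extrinsics']=T@d['tool_from_camera']
    return d
def cloud(d):
    K=d['intrinsics'];z=d['depth'].astype(float);v,u=np.indices(z.shape)
    P=np.stack([(u-K[0,2])/K[0,0]*z,(v-K[1,2])/K[1,1]*z,z],-1)
    E=d['extrinsics'];W=P@E[:3,:3].T+E[:3,3];W[z==0]=np.nan;return W
E
python3 - <<'E'
from h import *
s=sense();print(s,grip_depth)
d=snap("top");cv2.imwrite("pics/top.png",d['frame']);print(d['extrinsics'])
np.savez("top.npz",**d)
d=snap("scene");cv2.imwrite("pics/scene.png",d['frame'])
E
```

```text
{'time': 0.0, 'joint_pos': array([ 6.60950107e+01,  7.51697429e+00,  8.53311846e+01, -2.43562870e-04,
        8.72610962e+01, -4.89518865e+00]), 'qd': array([-0.04879128, -0.15684135,  0.02001021, -0.10915765,  0.0245992 ,
       -0.03118914]), 'joint_efforts': array([-2.97152612e-03, -5.69381118e+01, -5.00562358e+01, -5.46553401e-04,
        1.44925376e-02,  1.07181837e-07]), 'tool_pos': array([195.20997585, 566.75972695, 230.20671822]), 'tcp_rot': array([-1.79891123e+02, -9.08070932e-03,  1.60990203e+02]), 'ft_force': array([ 0.47674655,  0.15171696, -0.3005387 ]), 'wrist_torque': array([0.00763661, 0.01568025, 0.01561528]), 'grip_force': 0.0, 'finger_gap': 85.23250158236638} 18.700000000000003
[[-4.20240223e-03 -9.95127523e-01  9.85066171e-02  3.20299488e+02]
 [-9.99989568e-01  4.35827588e-03  1.36723694e-03  2.07361190e+01]
 [-1.78989412e-03 -9.84998438e-02 -9.95135457e-01  1.81209582e+03]
 [ 0.00000000e+00  0.00000000e+00  0.00000000e+00  1.00000000e+00]]
```

View pics/top.png

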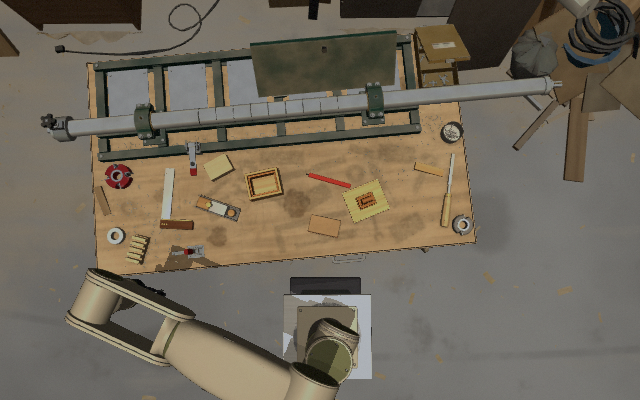

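View pics/scene.png

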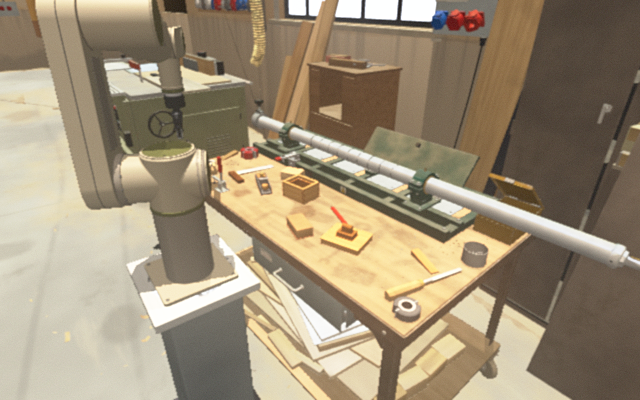

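The top view shows the open box at about (264,184) and the nested lids at (366,200), with the pencil beside them at (328,180). The scene view agrees: box (300,187), lids (347,236).

```bash
python3 - <<'E'
from h import *
d=dict(np.load("top.npz"));W=cloud(d)
print(d['intrinsics'][0,0])
for n,(u,v,r) in dict(box=(264,184,24),lid=(366,200,26)).items():
    S=W[v-r:v+r,u-r:u+r].reshape(-1,3);F=S[:,2]
    for lo,hi in([(60,80)] if n=="box" else [(15,30),(35,50),(52,80)]):
        m=(F>lo)&(F<hi);p=S[m]
        if len(p)>3:
            rc=cv2.minAreaRect(p[:,:2].astype(np.float32));print(n,lo,len(p),np.median(p[:,2]),rc)
for n,(u,v) in dict(pencil=(328,180),lathe=(264,150),lathetube=(264,110),tail=(374,103),blk=(324,225)).items(): print(n,W[v,u])
E
```

```text
491.50851001518583
box 60 330 69.48128463229091 ((549.244384765625, 226.4987030029297), (97.64381408691406, 120.17192077636719), 12.11125659942627)
lid 15 960 23.41818424921928 ((501.5870361328125, -140.3760986328125), (143.95933532714844, 143.9209442138672), 21.887357711791992)
lid 35 129 42.112073107954075 ((468.0985412597656, -127.0523681640625), (68.33729553222656, 187.14031982421875), 33.39130401611328)
lid 52 56 65.79461512828084 ((490.8877258300781, -147.05126953125), (18.26233673095703, 49.69459533691406), 24.97663116455078)
pencil [567.94018625  -8.71788969   5.78585174]
lathe [683.3018108  230.16183776  -1.34705432]
lathetube [788.55781558 211.64690675 167.29909687]
tail [ 808.70440461 -164.3460045   176.10491455]
blk [399.33225593   7.29185118  49.19040493]
```

```bash
cat >> h.py <<'E'
def togo(x,y,z,yaw):
    s=sense(); Rm=R.from_euler('xyz',s['tcp_rot'],degrees=True)
    t=Rm.inv().apply(np.array([x,y,z])-s['tool_pos'])/300
    w=-(yaw-s['tcp_rot'][2]); w=(w+180)%360-180
    print("shift shares",t.round(4),"(before twist) twist share",round(np.radians(w)/2,4))
    R2=R.from_euler('xyz',[180,0,yaw],degrees=True)
    print("after-twist shares",(R2.inv().apply(np.array([x,y,z])-s['tool_pos'])/300).round(4))
E
python3 - <<'E'
from h import *
d=snapshot("wrist");print(d['tool_from_camera'].round(3),d['intrinsics'])
togo(500,226,300,102)
E
```

```text
[[-1.00000e-03 -9.49000e-01 -3.15000e-01  8.06200e+01]
 [ 1.00000e+00 -0.00000e+00 -1.00000e-03 -1.04300e+00]
 [ 1.00000e-03 -3.15000e-01  9.49000e-01 -1.41294e+02]
 [ 0.00000e+00  0.00000e+00  0.00000e+00  1.00000e+00]] [[325.11129742   0.         321.12079806]
 [  0.         325.11129742 204.82449307]
 [  0.           0.           1.        ]]
shift shares [-1.3305 -0.7438 -0.2308] (before twist) twist share 0.5148
after-twist shares [-1.3227  0.7573 -0.2316]
```

Request:
apply_moves(series="-0.11 -0.062 -0.014 0 -1;-0.11 -0.062 -0.014 0 -1;-0.11 -0.062 -0.014 0 -1;-0.11 -0.062 -0.014 0 -1;-0.11 -0.062 -0.014 0 -1")

```text
time: 0.57
tool_pos: [321.7, 424.1, 252.2]
tcp_rot: [-180.0, -0.0, 161.0]
ft_force: [0.6, 0.1, -0.2]
finger_gap: 85.7
grip_force: 0.0
```

Request:
apply_moves(series="-0.11 -0.062 -0.014 0 -1;-0.11 -0.062 -0.014 0 -1;-0.11 -0.062 -0.014 0 -1;-0.11 -0.062 -0.014 0 -1;-0.11 -0.062 -0.014 0 -1")

```text
time: 0.98
tool_pos: [447.6, 282.3, 273.3]
tcp_rot: [-180.0, -0.0, 161.0]
ft_force: [1.9, 0.9, 0.1]
finger_gap: 85.3
grip_force: 0.0
```

Request:
apply_moves(series="-0.11 -0.062 0 0 -1;-0.11 -0.062 0 0 -1;0 0 0 0.06 -1;0 0 0 0.06 -1;0 0 0 0.06 -1")

```text
time: 1.4
tool_pos: [497.5, 226.2, 272.7]
tcp_rot: [-180.0, -0.0, 139.9]
ft_force: [-0.2, -1.1, -0.2]
finger_gap: 85.4
grip_force: 0.0
```

Request:
apply_moves(series="0 0 0 0.06 -1;0 0 0 0.06 -1;0 0 0 0.06 -1;0 0 0 0.06 -1;0 0 0 0.06 -1")

```text
time: 1.82
tool_pos: [497.0, 227.2, 272.9]
tcp_rot: [-180.0, 0.0, 105.6]
ft_force: [-0.3, -0.2, -0.0]
finger_gap: 85.7
grip_force: 0.0
```

Request:
apply_moves(series="0 0 0 0.035 -1;0 0 0 0 -1")

```text
time: 1.98
tool_pos: [497.0, 227.2, 272.9]
tcp_rot: [-180.0, 0.0, 101.8]
ft_force: [-0.2, 0.7, 0.1]
finger_gap: 85.0
grip_force: 0.0
```

```bash
python3 - <<'E'
from h import *
s=sense();print(s['time'],s['tool_pos'],s['tcp_rot'],s['joint_pos'])
d=snap("wrist");cv2.imwrite("pics/w1.png",d['frame']);np.savez("w1.npz",**d)
W=cloud(d);Z=W[...,2]
m=((Z>62)&(Z<80)&(abs(W[...,0]-549)<90)&(abs(W[...,1]-226)<100)).astype(np.uint8)
m=cv2.morphologyEx(m,cv2.MORPH_OPEN,np.ones((3,3)))
p=W[m>0];print(len(p),np.median(p[:,2]),cv2.minAreaRect(p[:,:2].astype(np.float32)))
togo(480,-147,270,115)
E
```

```text
1.9833 [496.95639148 227.20017513 272.92313962] [-1.79964030e+02  4.56769975e-03  1.01781825e+02] [ 1.91925640e+01 -1.61021409e+00  9.03414330e+01  1.09994314e-04
  9.13050401e+01  7.41074303e+00]
2923 67.84939922406181 ((549.6847534179688, 226.73162841796875), (95.6217041015625, 119.73222351074219), 12.060032844543457)
shift shares [-1.208  -0.3158  0.0101] (before twist) twist share -0.1129
after-twist shares [-1.1066 -0.5784  0.0099]
```

View pics/w1.png

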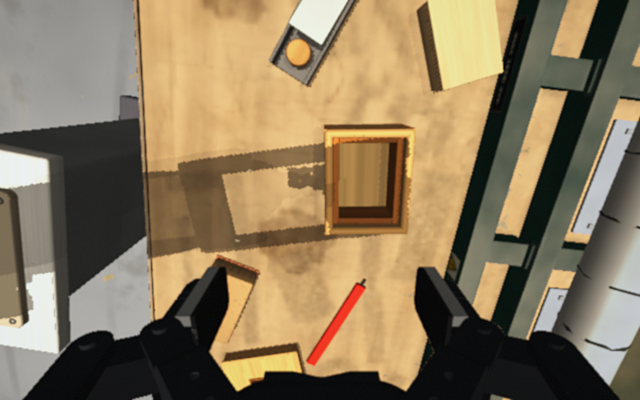

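Box rim seen at (325–413, 126–234): centre (549.7, 226.7), yaw 12.06°. Now to the lids.

Request:
apply_moves(series="-0.11 -0.0287 0 0 -1;-0.11 -0.0287 0 0 -1;-0.11 -0.0287 0 0 -1;-0.11 -0.0287 0 0 -1;-0.11 -0.0287 0 0 -1")

```text
time: 2.45
tool_pos: [488.8, 55.6, 273.2]
tcp_rot: [180.0, 0.0, 102.2]
ft_force: [-0.1, -0.5, 0.3]
finger_gap: 85.2
grip_force: 0.0
```

Request:
apply_moves(series="-0.11 -0.0287 0 0 -1;-0.11 -0.0287 0 0 -1;-0.11 -0.0287 0 0 -1;-0.11 -0.0287 0 0 -1;-0.11 -0.0287 0 0 -1")

```text
time: 2.87
tool_pos: [480.9, -115.0, 273.3]
tcp_rot: [180.0, 0.0, 102.2]
ft_force: [0.1, 0.9, 1.1]
finger_gap: 85.4
grip_force: 0.0
```

Request:
apply_moves(series="-0.108 -0.0287 0 0 -1;0 0 0 -0.0565 -1;0 0 0 -0.0565 -1;0 0 0 0 -1")

```text
time: 3.2
tool_pos: [479.4, -147.7, 273.1]
tcp_rot: [-180.0, -0.0, 115.3]
ft_force: [-0.4, -0.2, 0.2]
finger_gap: 85.5
grip_force: 0.0
```

```bash
cat > lid.py <<'E'
from h import *
s=sense();print(s['time'],s['tool_pos'],s['tcp_rot'])
d=snap("wrist");cv2.imwrite("pics/w2.png",d['frame']);np.savez("w2.npz",**d)
W=cloud(d);Z=W[...,2]
near=np.hypot(W[...,0]-490,W[...,1]+147)
for lo,hi,r in[(17,27,95),(36,45,45),(54,70,35)]:
    m=((Z>lo)&(Z<hi)&(near<r)).astype(np.uint8)
    m=cv2.morphologyEx(m,cv2.MORPH_OPEN,np.ones((3,3)))
    n,l,st,c=cv2.connectedComponentsWithStats(m);m=l==1+st[1:,4].argmax()
    p=W[m];v,u=np.nonzero(m);print(len(p),np.median(p[:,2]),cv2.minAreaRect(p[:,:2].astype(np.float32)),u.mean(),v.mean())
E
python3 lid.py
```

```text
3.2 [ 479.39715864 -147.69533982  273.1015175 ] [-1.79985499e+02 -1.70285077e-02  1.15301938e+02]
9212 20.686146633693824 ((489.32879638671875, -145.21600341796875), (118.86268615722656, 143.042724609375), 21.907472610473633) 329.9780720798958 161.29266174554928
1082 38.53159902876425 ((489.27374267578125, -144.96005249023438), (41.852203369140625, 60.02790451049805), 21.822460174560547) 330.3336414048059 167.6996303142329
515 63.07801658290231 ((489.62841796875, -145.21180725097656), (17.879186630249023, 36.10878372192383), 22.487201690673828) 331.00388349514566 173.95922330097088
```

View pics/w2.png

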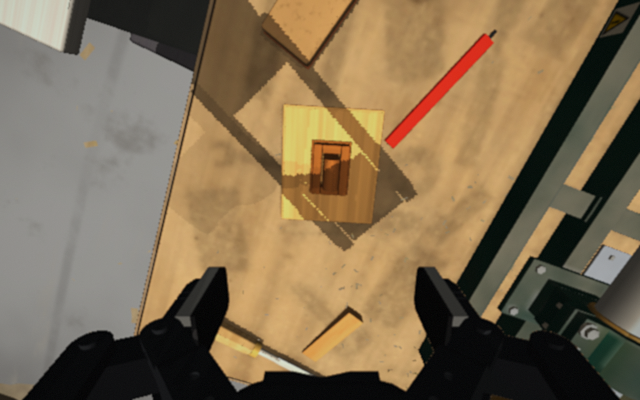

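Lids seen at (283–385, 105–222), pull at (331,168): centre (489.4, −145.1), yaw 21.9°; pencil tip close at (390,145).

```bash
python3 -c "
from h import *
togo(489.4,-145.1,43,111.9)"
```

```text
shift shares [-0.0078  0.033   0.7671] (before twist) twist share 0.0263
after-twist shares [-0.0058  0.0332  0.7671]
```

Request:
apply_moves(series="0 0 0 0.0263 -1;-0.0058 0.0332 0.12 0 -1;0 0 0.13 0 -1;0 0 0.13 0 -1;0 0 0.13 0 -1", squeeze=60)

```text
time: 3.67
tool_pos: [489.8, -144.1, 119.0]
tcp_rot: [180.0, 0.1, 111.8]
ft_force: [1.1, 0.0, -0.7]
finger_gap: 85.4
grip_force: 0.0
```

Request:
apply_moves(series="0 0 0.11 0 -1;0 0 0.08 0 -1;0 0 0.05 0 -1;0 0 0 0 -1;0 0 0 0 -1")

```text
time: 4.08
tool_pos: [488.9, -144.0, 47.7]
tcp_rot: [-179.9, -0.1, 111.9]
ft_force: [-0.2, -0.8, 0.9]
finger_gap: 85.4
grip_force: 0.0
```

```bash
python3 - <<'E'
from h import *
togo(489.4,-145.1,43,111.9);print(sense()['ft_force'])
d=snap("wrist");cv2.imwrite("pics/w3.png",d['frame'])
E
```

```text
shift shares [-0.004   0.0002  0.0157] (before twist) twist share -0.0003
after-twist shares [-0.004   0.0002  0.0158]
[-0.22328935 -0.80463877  0.88163366]
```

View pics/w3.png

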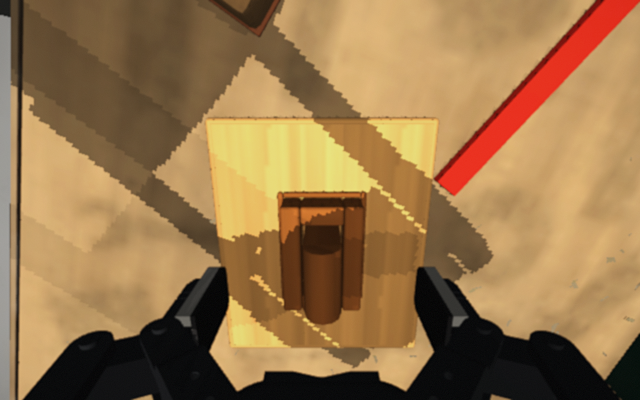

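The pull (322,280) stands centred between the fingers. Lower the last bit and grip.

Request:
apply_moves(series="-0.004 0 0.0155 0 -1;0 0 0 0 0.3;0 0 0 0 1;0 0 0 0 1;0 0 0 0 1")

```text
time: 4.55
tool_pos: [490.4, -146.1, 44.2]
tcp_rot: [180.0, 0.0, 111.9]
ft_force: [0.2, -0.0, -0.0]
finger_gap: 39.0
grip_force: 0.0
```

Request:
apply_moves(series="0 0 0 0 1;0 0 0 0 1;0 0 0 0 1;0 0 0 0 1;0 0 0 0 1")

```text
time: 4.97
tool_pos: [490.4, -146.1, 44.1]
tcp_rot: [180.0, 0.0, 111.9]
ft_force: [0.0, -0.1, 4.4]
finger_gap: 16.5
grip_force: 60.9
```

```bash
python3 - <<'E'
from h import *
s=sense();print(s['tool_pos'],s['tcp_rot'],s['grip_force'],s['ft_force'])
E
```

```text
[ 490.40004829 -146.07167949   44.10144724] [1.79964822e+02 3.40746464e-02 1.11907753e+02] 60.91678082942963 [ 0.01624079 -0.10340003  4.42266057]
```

Request:
apply_moves(series="0 0 0 0 0.3;0 0 0 0 0.3;0 0 0.008 0 0.3;0 0 0 0 0.3;0 0 0 0 0.3")

```text
time: 5.38
tool_pos: [489.5, -145.7, 40.7]
tcp_rot: [-180.0, -0.0, 111.9]
ft_force: [-0.0, 0.5, 0.7]
finger_gap: 29.7
grip_force: 0.0
```

Request:
apply_moves(series="0 0 0 0 1;0 0 0 0 1;0 0 0 0 1;0 0 0 0 1;0 0 0 0 1")

```text
time: 5.8
tool_pos: [489.9, -145.9, 41.2]
tcp_rot: [-180.0, -0.0, 111.9]
ft_force: [0.2, -0.6, -0.9]
finger_gap: 16.3
grip_force: 59.0
```

Request:
apply_moves(series="0 0 0 0 1;0 0 0 0 1;0 0 0 0 1")

```text
time: 6.05
tool_pos: [489.9, -145.9, 41.2]
tcp_rot: [-180.0, -0.0, 111.9]
ft_force: [0.6, -0.9, -0.4]
finger_gap: 17.1
grip_force: 58.9
```

Request:
apply_moves(series="0 0 -0.01 0 1;0 0 -0.02 0 1;0 0 -0.03 0 1;0 0 -0.04 0 1;0 0 -0.05 0 1")

```text
time: 6.47
tool_pos: [489.4, -145.7, 86.8]
tcp_rot: [-179.9, -0.1, 111.9]
ft_force: [-0.2, 0.7, -3.1]
finger_gap: 16.8
grip_force: 60.2
```

Request:
apply_moves(series="0 0 -0.07 0 1;0 0 -0.08 0 1;0 0 -0.06 0 1;0 0 -0.03 0 1;0 0 0 0 1")

```text
time: 6.88
tool_pos: [491.8, -146.6, 161.9]
tcp_rot: [179.8, 0.2, 111.9]
ft_force: [0.3, -0.1, -4.0]
finger_gap: 16.4
grip_force: 60.3
```

```bash
python3 - <<'E'
from h import *
s=sense();print(s['tool_pos'],s['tcp_rot'],s['grip_force'],s['ft_force'],s['wrist_torque'])
d=snap("wrist");cv2.imwrite("pics/w4.png",d['frame'])
togo(549.7,226.7,160,102.06)
E
```

```text
[ 491.80898321 -146.63625255  161.89187562] [179.76603825   0.22871835 111.91192163] 60.30299931764603 [ 0.30325427 -0.12606395 -3.99587321] [-0.03434083 -0.02440043 -0.00107445]
shift shares [ 1.0802  0.6459 -0.0017] (before twist) twist share 0.086
after-twist shares [ 1.1748e+00  4.5160e-01 -8.0000e-04]
```

View pics/w4.png

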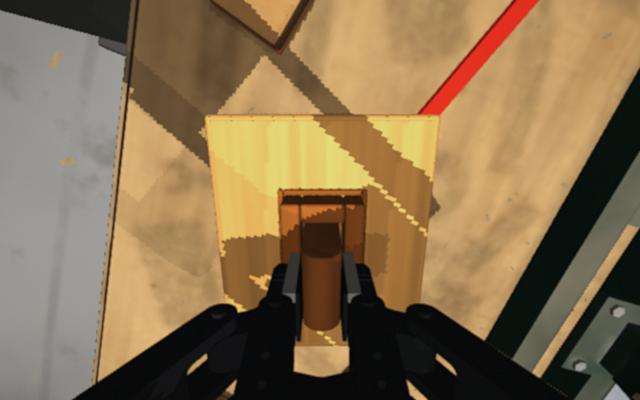

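The pair hangs level from the pull (322,290). Carry to the box.

Request:
apply_moves(series="0.03 0.018 0 0 1;0.06 0.036 0 0 1;0.08 0.048 0 0 1;0.09 0.054 0 0 1;0.09 0.054 0 0 1")

```text
time: 7.35
tool_pos: [508.0, -23.2, 156.2]
tcp_rot: [-179.8, -0.1, 111.8]
ft_force: [0.8, 0.4, -3.1]
finger_gap: 16.7
grip_force: 60.2
```

Request:
apply_moves(series="0.09 0.054 0 0 1;0.09 0.054 0 0 1;0.09 0.054 0 0 1;0.09 0.054 0 0 1;0.09 0.054 0 0 1")

```text
time: 7.77
tool_pos: [532.5, 132.6, 156.0]
tcp_rot: [-179.8, -0.1, 111.9]
ft_force: [0.9, -0.2, -3.9]
finger_gap: 16.9
grip_force: 60.2
```

Request:
apply_moves(series="0.09 0.054 0 0.02 1;0.08 0.047 0 0.022 1;0.06 0.036 0 0.022 1;0.03 0.018 0 0.022 1;0 0 0 0 1")

```text
time: 8.18
tool_pos: [550.7, 222.2, 155.8]
tcp_rot: [-179.8, -0.0, 102.1]
ft_force: [-0.1, 0.3, -3.8]
finger_gap: 16.9
grip_force: 60.1
```

Request:
apply_moves(series="0 0 0 0 1;0 0 0 0 1;0 0 0 0 1")

```text
time: 8.43
tool_pos: [551.6, 218.6, 157.4]
tcp_rot: [-179.9, 0.0, 102.1]
ft_force: [-0.4, -0.6, -4.5]
finger_gap: 16.4
grip_force: 60.1
```

```bash
python3 - <<'E'
from h import *
s=sense();print(s['tool_pos'],s['tcp_rot'],s['ft_force'],s['wrist_torque'])
togo(549.7,226.7,113,102.06)
d=snap("wrist");cv2.imwrite("pics/w5.png",d['frame']);np.savez("w5.npz",**d)
W=cloud(d);Z=W[...,2]
print("plate z rel", )
z0=s['tool_pos'][2]
near=np.hypot(W[...,0]-549,W[...,1]-226)
m=(near<90)&(Z>100)&(Z<z0-22)
for lo,hi in((-60,-22),):
  pass
h,e=np.histogram(Z[m]-z0,bins=np.arange(-60,-10,1));print([(int(a),int(b)) for a,b in zip(e,h) if b>150])
E
```

```text
[551.57748671 218.56751517 157.39933924] [-1.79909841e+02  2.02359344e-02  1.02062395e+02] [-0.38249991 -0.55745974 -4.49259206] [ 0.00368351 -0.02962225 -0.01118796]
shift shares [ 0.0279 -0.0002  0.148 ] (before twist) twist share 0.0
after-twist shares [ 0.0278 -0.0005  0.148 ]
plate z rel
[(-29, 355), (-28, 6696), (-27, 18263), (-26, 5966), (-25, 622)]
```

View pics/w5.png

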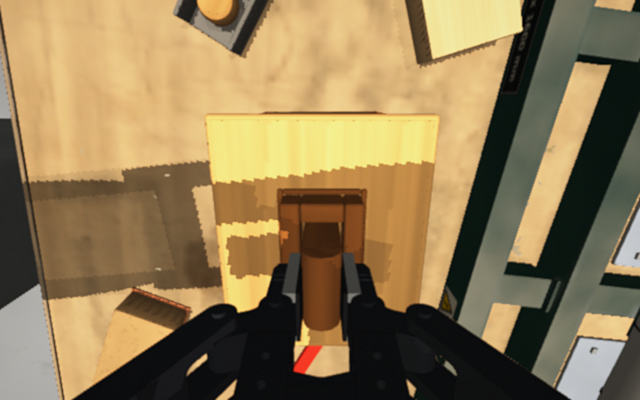

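```bash
cat > hand.py <<'E'
from h import *
def meas(d,c,bands):
    W=cloud(d);Z=W[...,2];near=np.hypot(W[...,0]-c[0],W[...,1]-c[1])
    for lo,hi,r in bands:
        m=((Z>lo)&(Z<hi)&(near<r)).astype(np.uint8);m=cv2.morphologyEx(m,cv2.MORPH_OPEN,np.ones((3,3)))
        n,l,st,_=cv2.connectedComponentsWithStats(m);p=W[l==1+st[1:,4].argmax()]
        print(len(p),np.median(p[:,2]).round(1),cv2.minAreaRect(p[:,:2].astype(np.float32)))
E
python3 - <<'E'
from hand import *
d=dict(np.load("w5.npz"))
meas(d,(551.6,218.6),[(125,136,95),(143,152,42)])
E
```

```text
31283 130.9 ((548.7752075195312, 231.7685546875), (118.94799041748047, 117.33203125), 12.008011817932129)
3186 148.7 ((548.537841796875, 232.89572143554688), (42.3168830871582, 33.030399322509766), 11.37473201751709)
```

Request:
apply_moves(series="0.0125 0 0 0 1;0.0125 0 0.02 0 1;0 0 0.04 0 1;0 0 0.03 0 1;0 0 0.01 0 1")

```text
time: 8.9
tool_pos: [549.0, 226.2, 125.0]
tcp_rot: [-179.8, 0.0, 102.1]
ft_force: [0.0, -0.5, -4.4]
finger_gap: 16.7
grip_force: 60.1
```

Request:
apply_moves(series="0 0 0.005 0 1;0 0 0 0 1;0 0 0 0 1;0 0 0 0 1")

```text
time: 9.23
tool_pos: [551.0, 226.8, 127.3]
tcp_rot: [180.0, -0.0, 102.1]
ft_force: [0.8, 0.0, -3.8]
finger_gap: 16.7
grip_force: 60.1
```

```bash
python3 - <<'E'
from hand import *
togo(549.9,225.9,97.2,102.06)
s=sense();print(s['tool_pos'],s['tcp_rot'],s['ft_force'])
E
```

```text
shift shares [-0.002  -0.0044  0.1003] (before twist) twist share -0.0001
after-twist shares [-0.002  -0.0043  0.1003]
[551.04600935 226.75253405 127.27953522] [ 1.79950198e+02 -1.38602959e-03  1.02050177e+02] [ 0.78388796  0.03572577 -3.82547252]
```

Request:
apply_moves(series="0 0 0 0 1")

```text
time: 9.32
tool_pos: [551.1, 226.8, 127.4]
tcp_rot: [179.9, -0.0, 102.1]
ft_force: [0.3, 0.3, -4.1]
finger_gap: 16.8
grip_force: 60.1
```

Request:
apply_moves(series="0 0 0 0 1")

```text
time: 9.4
tool_pos: [551.0, 226.8, 127.3]
tcp_rot: [179.9, -0.0, 102.1]
ft_force: [0.0, 0.4, -4.1]
finger_gap: 16.9
grip_force: 60.1
```

Request:
apply_moves(series="0 0 0 0 1")

```text
time: 9.48
tool_pos: [550.9, 226.8, 127.1]
tcp_rot: [180.0, -0.0, 102.1]
ft_force: [0.3, -1.1, -3.7]
finger_gap: 16.8
grip_force: 60.1
```

Request:
apply_moves(series="0 0 0 0 1;0 0 0 0 1")

```text
time: 9.65
tool_pos: [550.7, 226.7, 126.9]
tcp_rot: [180.0, -0.0, 102.1]
ft_force: [0.3, -0.5, -3.5]
finger_gap: 16.8
grip_force: 60.1
```

Request:
apply_moves(series="0 0 0 0 1;0 0 0 0 1;0 0 0 0 1;0 0 0 0 1;0 0 0 0 1")

```text
time: 10.07
tool_pos: [550.6, 226.7, 126.7]
tcp_rot: [-180.0, 0.0, 102.1]
ft_force: [0.2, -0.1, -4.6]
finger_gap: 16.6
grip_force: 60.1
```

Request:
apply_moves(series="0 0 0 0 1;0 0 0 0 1;0 0 0 0 1;0 0 0 0 1;0 0 0 0 1")

```text
time: 10.48
tool_pos: [550.7, 226.7, 126.8]
tcp_rot: [180.0, 0.0, 102.1]
ft_force: [-0.3, -0.8, -5.2]
finger_gap: 16.6
grip_force: 60.1
```

```bash
python3 - <<'E'
from hand import *
togo(549.9,225.9,97.2,102.06)
d=snap("wrist");s=sense();print(s['tool_pos'])
meas(d,(550,226.6),[(95,105,95),(112,121,42)])
E
```

```text
shift shares [-0.0021 -0.003   0.0985] (before twist) twist share -0.0
after-twist shares [-0.0021 -0.003   0.0985]
[550.63844425 226.71335851 126.73213907]
31230 100.2 ((547.7565307617188, 240.13111877441406), (119.19941711425781, 116.89860534667969), 12.016334533691406)
3227 118.0 ((547.474853515625, 241.367431640625), (42.03780746459961, 32.67347717285156), 11.730244636535645)
```

Request:
apply_moves(series="-0.0022 -0.003 0 0 1;0 0 0.01 0 1;0 0 0.01 0 1;0 0 0.006 0 1;0 0 0 0 1")

```text
time: 10.95
tool_pos: [549.4, 225.7, 118.0]
tcp_rot: [-179.9, 0.0, 102.1]
ft_force: [0.5, 1.0, -3.2]
finger_gap: 16.3
grip_force: 60.2
```

Request:
apply_moves(series="0 0 0 0 1;0 0 0 0 1;0 0 0 0 1;0 0 0 0 1;0 0 0 0 1")

```text
time: 11.37
tool_pos: [550.0, 225.9, 119.1]
tcp_rot: [180.0, -0.0, 102.1]
ft_force: [-0.3, 1.1, -4.8]
finger_gap: 16.6
grip_force: 60.2
```

Request:
apply_moves(series="0 0 0.004 0 1;0 0 0.004 0 1;0 0 0.004 0 1;0 0 0.004 0 1;0 0 0.004 0 1")

```text
time: 11.78
tool_pos: [549.8, 225.8, 112.7]
tcp_rot: [-180.0, 0.0, 102.1]
ft_force: [0.8, -0.0, -3.5]
finger_gap: 16.9
grip_force: 60.2
```

Request:
apply_moves(series="0 0 0 0 1;0 0 0 0 1;0 0 0 0 1")

```text
time: 12.03
tool_pos: [549.9, 225.9, 113.0]
tcp_rot: [180.0, 0.0, 102.1]
ft_force: [-0.3, -0.3, -2.6]
finger_gap: 16.6
grip_force: 60.2
```

Request:
apply_moves(series="0 0 0.004 0 1;0 0 0.004 0 1;0 0 0.004 0 1;0 0 0.004 0 1;0 0 0.004 0 1")

```text
time: 12.45
tool_pos: [549.9, 225.8, 106.7]
tcp_rot: [-180.0, 0.0, 102.1]
ft_force: [-0.1, 0.9, -3.7]
finger_gap: 16.5
grip_force: 60.2
```

Request:
apply_moves(series="0 0 0 0 1;0 0 0 0 1")

```text
time: 12.62
tool_pos: [549.8, 225.8, 106.8]
tcp_rot: [-180.0, 0.0, 102.1]
ft_force: [0.9, 0.1, -3.4]
finger_gap: 16.7
grip_force: 60.2
```

Request:
apply_moves(series="0 0 0.004 0 1;0 0 0.004 0 1;0 0 0.004 0 1;0 0 0.004 0 1;0 0 0 0 1")

```text
time: 13.03
tool_pos: [550.0, 225.9, 102.2]
tcp_rot: [180.0, -0.0, 102.1]
ft_force: [-0.1, 0.2, -0.3]
finger_gap: 16.5
grip_force: 60.6
```

Request:
apply_moves(series="0 0 0.003 0 1;0 0 0.003 0 1;0 0 0.003 0 1;0 0 0 0 1;0 0 0 0 1")

```text
time: 13.45
tool_pos: [549.9, 225.9, 99.4]
tcp_rot: [-180.0, 0.0, 102.1]
ft_force: [-0.7, 0.4, -2.0]
finger_gap: 16.5
grip_force: 60.6
```

Request:
apply_moves(series="0 0 0.003 0 1;0 0 0.003 0 1;0 0 0 0 1;0 0 0 0 1")

```text
time: 13.78
tool_pos: [549.8, 225.8, 97.5]
tcp_rot: [-180.0, 0.0, 102.1]
ft_force: [-0.1, -0.4, -1.6]
finger_gap: 16.8
grip_force: 60.6
```

Request:
apply_moves(series="0 0 0.002 0 1;0 0 0 0 1;0 0 0 0 1")

```text
time: 14.03
tool_pos: [550.0, 225.9, 97.2]
tcp_rot: [180.0, 0.0, 102.1]
ft_force: [0.1, 0.0, -0.8]
finger_gap: 16.7
grip_force: 60.6
```

One more small step, watching for contact.

Request:
apply_moves(series="0 0 0.002 0 1;0 0 0 0 1;0 0 0 0 1")

```text
time: 14.28
tool_pos: [550.1, 225.9, 97.1]
tcp_rot: [180.0, 0.0, 102.1]
ft_force: [-2.4, -0.6, 4.5]
finger_gap: 16.4
grip_force: 61.4
```

Request:
apply_moves(series="0 0 0.002 0 1;0 0 0 0 1;0 0 0 0 1")

```text
time: 14.53
tool_pos: [550.1, 225.9, 97.1]
tcp_rot: [180.0, 0.0, 102.1]
ft_force: [-4.6, -1.5, 9.7]
finger_gap: 16.7
grip_force: 62.0
```

Both home (reaction 9.7 N, no further travel). Ease off and open.

Request:
apply_moves(series="0 0 -0.003 0 1;0 0 0 0 1;0 0 0 0 0.4;0 0 0 0 -0.2;0 0 0 0 -1")

```text
time: 14.95
tool_pos: [549.8, 225.9, 96.4]
tcp_rot: [-180.0, 0.0, 102.1]
ft_force: [0.4, -0.5, 0.7]
finger_gap: 49.1
grip_force: 0.0
```

Request:
apply_moves(series="0 0 0 0 -1;0 0 0 0 -1;0 0 0 0 -1;0 0 0 0 -1;0 0 0 0 -1")

```text
time: 15.37
tool_pos: [549.9, 225.9, 96.7]
tcp_rot: [-180.0, 0.0, 102.1]
ft_force: [0.5, 0.7, 0.5]
finger_gap: 85.2
grip_force: 0.0
```

```bash
python3 - <<'E'
from hand import *
s=sense();print(s['tool_pos'],s['finger_gap'],s['ft_force'])
d=snap("wrist");cv2.imwrite("pics/w6.png",d['frame']);np.savez("w6.npz",**d)
W=cloud(d)
meas(d,(550,226.6),[(71,82,95),(91,99,42),(108,126,35)])
E
```

```text
[549.89340106 225.85256472  96.71003474] 85.20131664425516 [0.50193053 0.67452277 0.46750804]
40840 76.7 ((549.6973266601562, 226.7281494140625), (119.16878509521484, 142.2606964111328), 12.006697654724121)
5404 94.5 ((549.6332397460938, 226.710693359375), (42.07358932495117, 60.58378601074219), 11.937555313110352)
3310 119.1 ((549.7740478515625, 226.2914581298828), (17.937965393066406, 36.920352935791016), 12.831463813781738)
```

View pics/w6.png

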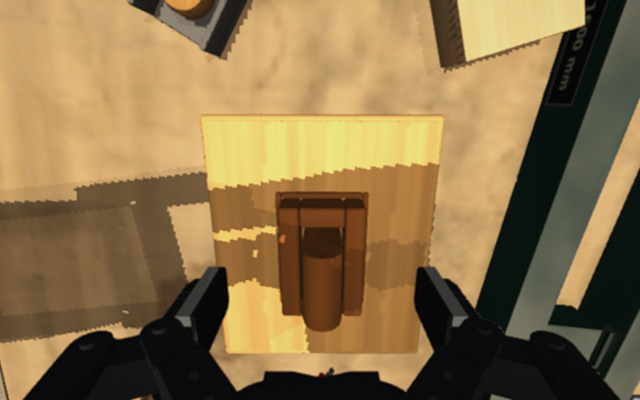

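Both seated: plate 76.7, collar 94.5 (camera reads ~1.4 low), pull centred at (322,290). Now the collar.

Request:
apply_moves(series="0.003 0 0.01 0 -1;0 0 0.015 0 -1;0 0 0.015 0 -1;0 0 0.01 0 -1;0 0 0.004 0 -1", squeeze=40)

```text
time: 15.83
tool_pos: [549.0, 226.6, 79.3]
tcp_rot: [-179.9, 0.0, 102.1]
ft_force: [0.5, 0.6, -0.1]
finger_gap: 85.4
grip_force: 0.0
```

Request:
apply_moves(series="0 0 0 0 -1;0 0 0 0 -1;0 0 0 0 -1;0 0 0 0 -1;0 0 0 0 -0.3")

```text
time: 16.25
tool_pos: [549.9, 226.8, 80.8]
tcp_rot: [180.0, -0.0, 102.1]
ft_force: [-0.1, -0.2, 0.0]
finger_gap: 75.4
grip_force: 0.0
```

Request:
apply_moves(series="0 0 0 0 -0.2;0 0 0 0 -0.2;0 0 0 0 -0.1;0 0 0 0 -0.05;0 0 0 0 0")

```text
time: 16.67
tool_pos: [549.7, 226.7, 80.6]
tcp_rot: [180.0, 0.0, 102.1]
ft_force: [0.4, 0.6, 0.4]
finger_gap: 42.8
grip_force: 0.0
```

Request:
apply_moves(series="0 0 0 0 0.1;0 0 0 0 0.3;0 0 0 0 1;0 0 0 0 1;0 0 0 0 1")

```text
time: 17.08
tool_pos: [549.9, 226.8, 80.8]
tcp_rot: [180.0, -0.0, 102.1]
ft_force: [-0.3, -0.2, 3.0]
finger_gap: 40.9
grip_force: 41.2
```

Request:
apply_moves(series="0 0 0 0 1;0 0 0 0 1;0 0 0 0 1;0 0 0 0 1;0 0 0 0 1")

```text
time: 17.5
tool_pos: [549.9, 226.8, 80.8]
tcp_rot: [180.0, -0.0, 102.1]
ft_force: [0.3, 0.2, 5.1]
finger_gap: 40.9
grip_force: 41.4
```

Request:
apply_moves(series="0 0 -0.003 0 1;0 0 -0.004 0 1;0 0 -0.005 0 1;0 0 -0.005 0 1;0 0 -0.005 0 1")

```text
time: 17.92
tool_pos: [549.3, 226.6, 86.8]
tcp_rot: [-179.9, 0.0, 102.1]
ft_force: [0.7, -0.1, -2.2]
finger_gap: 41.1
grip_force: 40.7
```

Request:
apply_moves(series="0 0 -0.005 0 1;0 0 -0.005 0 1;0 0 -0.005 0 1;0 0 -0.005 0 1;0 0 -0.005 0 1")

```text
time: 18.33
tool_pos: [549.7, 226.8, 94.9]
tcp_rot: [180.0, -0.0, 102.1]
ft_force: [-0.4, 0.0, -1.7]
finger_gap: 41.2
grip_force: 40.7
```

```bash
python3 - <<'E'
from hand import *
s=sense();print(s['tool_pos'],s['tcp_rot'],s['finger_gap'],s['ft_force'],s['wrist_torque'])
d=snap("wrist");cv2.imwrite("pics/w7.png",d['frame'])
E
```

```text
[549.74366688 226.7698993   94.85040089] [ 1.79994064e+02 -7.79437212e-04  1.02053949e+02] 41.196451853001825 [-0.42638544  0.03743299 -1.74226659] [-0.00956327 -0.0177002   0.02587633]
```

View pics/w7.png

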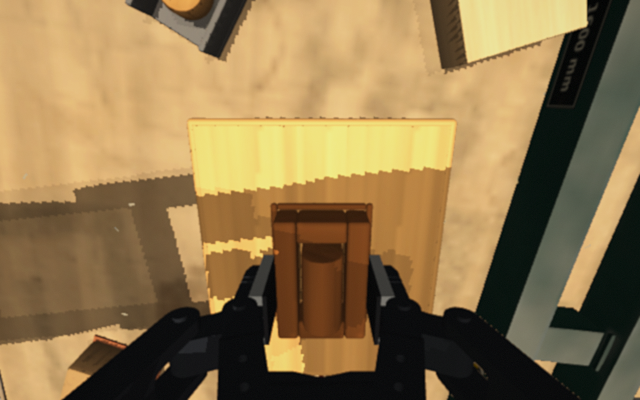

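Collar held level with the pull (322,290) sinking through it, centred. Continue up.

Request:
apply_moves(series="0 0 -0.008 0 1;0 0 -0.01 0 1;0 0 -0.01 0 1;0 0 -0.01 0 1;0 0 -0.01 0 1")

```text
time: 18.8
tool_pos: [549.8, 226.8, 109.5]
tcp_rot: [180.0, 0.0, 102.1]
ft_force: [0.6, 0.1, -3.0]
finger_gap: 41.3
grip_force: 40.7
```

Request:
apply_moves(series="0 0 -0.01 0 1;0 0 -0.01 0 1;0 0 -0.01 0 1;0 0 -0.01 0 1;0 0 -0.01 0 1")

```text
time: 19.22
tool_pos: [549.7, 226.8, 124.4]
tcp_rot: [180.0, 0.0, 102.1]
ft_force: [0.6, 0.9, -2.9]
finger_gap: 40.9
grip_force: 40.7
```

Request:
apply_moves(series="0 0 -0.01 0 1;0 0 -0.01 0 1;0 0 -0.01 0 1;0 0 -0.01 0 1;0 0 -0.01 0 1")

```text
time: 19.63
tool_pos: [549.7, 226.8, 139.4]
tcp_rot: [180.0, -0.0, 102.1]
ft_force: [0.2, -0.1, -3.0]
finger_gap: 40.8
grip_force: 40.7
```

Request:
apply_moves(series="0 0 -0.015 0 1;0 0 -0.02 0 1;0 0 -0.02 0 1;0 0 -0.02 0 1;0 0 -0.02 0 1")

```text
time: 20.05
tool_pos: [549.9, 226.8, 168.4]
tcp_rot: [180.0, -0.0, 102.1]
ft_force: [-0.2, -0.9, -2.2]
finger_gap: 41.3
grip_force: 40.7
```

Request:
apply_moves(series="0 0 -0.02 0 1;0 0 -0.02 0 1;0 0 -0.02 0 1;0 0 -0.02 0 1;0 0 -0.02 0 1")

```text
time: 20.47
tool_pos: [549.7, 226.8, 198.2]
tcp_rot: [180.0, -0.0, 102.1]
ft_force: [0.4, 0.4, -2.0]
finger_gap: 41.3
grip_force: 40.7
```

Request:
apply_moves(series="0 0 -0.02 0 1;0 0 -0.015 0 1;0 0 -0.01 0 1;0 0 0 0 1;0 0 0 0 1")

```text
time: 20.88
tool_pos: [549.8, 226.8, 211.1]
tcp_rot: [180.0, -0.0, 102.1]
ft_force: [0.1, 0.2, -3.1]
finger_gap: 40.7
grip_force: 40.8
```

Request:
apply_moves(series="0 0 0 0 1;0 0 0 0 1;0 0 0 0 1;0 0 0 0 1;0 0 0 0 1")

```text
time: 21.3
tool_pos: [549.6, 226.7, 210.8]
tcp_rot: [-180.0, 0.0, 102.1]
ft_force: [0.3, 0.5, -2.0]
finger_gap: 40.6
grip_force: 40.8
```

```bash
python3 - <<'E'
from hand import *
s=sense();print(s['time'],s['tool_pos'],s['tcp_rot'],s['finger_gap'],s['ft_force'],s['wrist_torque'])
d=snap("scene");f=d['frame'];np.savez("s2.npz",**d)
a=cv2.resize(f[90:240,190:390],None,fx=3,fy=3,interpolation=cv2.INTER_CUBIC)
cv2.imwrite("pics/s2.png",a)
E
```

```text
21.3 [549.61511898 226.73253839 210.80930869] [-1.79978291e+02  2.90106267e-03  1.02056399e+02] 40.63959686190866 [ 0.27586108  0.49580117 -2.04028696] [-0.04037914  0.00708521 -0.00380308]
```

View pics/s2.png

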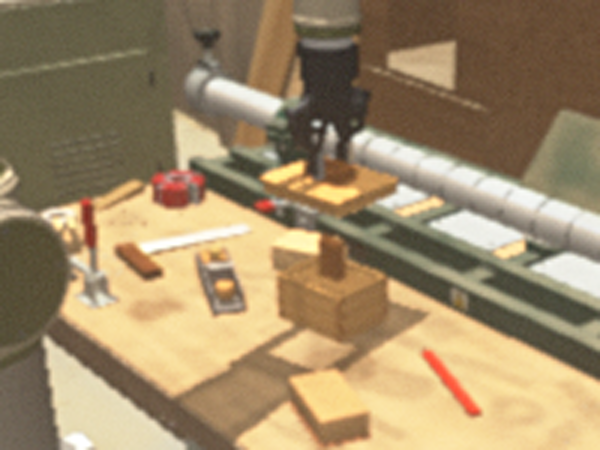

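The outer lid hangs level at (330,185), well above the pull (333,255). The inner lid is seated in the undisturbed box at (333,295).

```bash
python3 -c "
from h import *
print(hand_in())"
```

```text
the job is handed in; nothing more can be done
None
```

The job is handed in at 21.3 s: both lids went home on the box as a pair, the inner lid stayed seated, and the gripper still holds the outer lid level about 64 mm above the pull, with the box and tools looking undisturbed in the last scene view; the interface gave no verdict.

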